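# Level the brew stand with a spirit level

## Task

The wooden shelf of the brew stand slopes. Lay the blue spirit level lengthwise and flat on the shelf's grey mat and let go of it, then turn the red knob of the stand's levelling foot until the bubble sits between the two black lines. To check it under load, let go of the knob, press gently down on the spirit level with the fingertips, and finish like that, still pressing with the bubble centred; leave the cups and other things on the worktop where they are.

Things in the scene. Friction and masses are not known exactly. Their poses are not given: they have to be found in the camera images.
- shelf: wooden shelf of the brew stand, 130 mm (x) by 300 mm (y) by 12 mm; origin at the centre of its top face, about 50 to 64 mm above the worktop, z normal to that face. The foot carries its -y end, which starts too low (slope 0.02 to 0.06 rad). Only the foot changes the slope: its thread locks itself, so pressing on the shelf or letting go of the knob moves nothing. The stand is fixed.
- mat (a point): centre of the grey rubber mat, flush with the shelf's top face, 70 mm by 190 mm (along the shelf's y); at shelf x = 0, y = +40 mm; axes as the shelf's.
- pivot (a point): middle of the pin on which the shelf pivots, along the shelf's x, at the shelf's +y end; at shelf y = +140 mm, 12 mm below the top face.
- foot_knob (a point): centre of the top of the round red ribbed knob, 38 mm across, 28 mm high, upright axis, at shelf x = 0, y = -115 mm; always 104 mm above the worktop (level shelf: 64 mm). Clockwise from above raises the shelf's -y end, 0.022 rad of slope per rad; 1.0 to 2.6 rad are needed, then 1.5 rad more to its stop. Stiff (0.08 N m), stays where left.
- spirit_level: blue spirit level, 160 mm long (x), 26 mm wide (y), 0.16 to 0.26 kg; origin at the centre of its underside, z up. Body 24 mm high; black rubber pads at both ends (36 mm long, centred at x = -62 and +62 mm) rise to 31 mm, good to press on; between them the green vial, 86 mm long, up to 30 mm high. Lies on the worktop at first, right of the stand.
- bubble (a joint): position (m) of the white bubble, 18 mm long, along the spirit level's x from the middle of the vial; 0 is centred, and it reaches a black line at about 0.003. It drifts to the higher end, about 0.5 mm per mrad of slope (stops at 0.032), and takes about 1.5 s to settle.
- milk_jug: bystander, to be left alone: pale blue jug, 67x103x85 mm; origin at the centre of its underside
- timer: bystander, to be left alone: white round kitchen timer with a red bar on top, 58 mm across, 39 mm high; origin at the centre of its underside
- filter_pack: bystander, to be left alone: brown cardboard pack of paper filters, 47x111x75 mm; origin at the centre of its underside
- tasting_cup_2: bystander, to be left alone: dark green tasting cup, 68 mm across, 62 mm high; origin at the centre of its underside
- tasting_cup_1: bystander, to be left alone: cream tasting cup, 68 mm across, 62 mm high; origin at the centre of its underside
- tamper: bystander, to be left alone: steel tamper with a wooden grip, 58 mm across, 86 mm high; origin at the centre of its underside

How it is judged:
On the way, in this order (a step that is already met when the one before it is completed fails the run):
1. the spirit level lies lengthwise and flat on the shelf's mat, let go (x of spirit_level in the frame of shelf between -0.03 and 0.03 m and y of spirit_level in the frame of shelf between 0.01 and 0.07 m and z of spirit_level in the frame of shelf between -0.006 and 0.006 m and angle between the x axis of spirit_level and the y axis of shelf, either way round below 0.2 rad and angle between the z axis of spirit_level and the z axis of shelf, either way round below 0.04 rad and angle between spirit_level's own z axis and vertical below 0.1 rad and contact force between the fingers and spirit_level below 0.1 N and linear speed of spirit_level below 0.02 m/s), for 0.3 s.
2. the knob has been turned until the shelf is level and the bubble is between the lines, and the knob is let go (x of spirit_level in the frame of shelf between -0.03 and 0.03 m and y of spirit_level in the frame of shelf between 0.01 and 0.07 m and z of spirit_level in the frame of shelf between -0.006 and 0.006 m and angle between the x axis of spirit_level and the y axis of shelf, either way round below 0.2 rad and angle between the z axis of spirit_level and the z axis of shelf, either way round below 0.04 rad and angle between spirit_level's own z axis and vertical below 0.1 rad and value of joint bubble between -0.0035 and 0.0035 m and angle between shelf's own z axis and vertical below 0.01 rad and contact force between the fingers and anything else below 0.1 N), for 0.3 s.
At the end, for the whole second after the job is handed in: level flat and lengthwise on the mat (centre within 30 mm, 0.2 rad), bubble within 3.5 mm of the middle, shelf within 0.01 rad of level, fingers pressing on the spirit level (over 2 N) so that it bears on the shelf with 5 to 30 N, weight included (x of spirit_level in the frame of shelf between -0.03 and 0.03 m and y of spirit_level in the frame of shelf between 0.01 and 0.07 m and z of spirit_level in the frame of shelf between -0.006 and 0.006 m and angle between the x axis of spirit_level and the y axis of shelf, either way round below 0.2 rad and angle between the z axis of spirit_level and the z axis of shelf, either way round below 0.04 rad and angle between spirit_level's own z axis and vertical below 0.1 rad and value of joint bubble between -0.0035 and 0.0035 m and angle between shelf's own z axis and vertical below 0.01 rad and contact force between spirit_level and shelf between 5 and 30 N and contact force between the fingers and spirit_level above 2 N and linear speed of spirit_level below 0.01 m/s); the arm keeps its last pose, push and grip.
It fails at once if the spirit level is pressed hard on the shelf (over 40 N) (contact force between spirit_level and shelf above 40 N).
It fails at once if a bystander is moved more than 20 mm (distance of any of milk_jug, timer, filter_pack, tasting_cup_2, tasting_cup_1, tamper from where it was at the start of the episode above 0.02 m).
It also fails if it takes over 72 s, if anything falls off the work surface, if the arm or the gripper's body presses on something with over 40 N, if the wrist force passes 120 N, or if a joint passes its speed limit or range.

## Robot

A 6-joint arm with a two-finger parallel gripper is mounted at the origin on a cart in front of the work surface, level with it; the furniture and walls round the work are solid. World frame = base frame: x ahead of the robot, y to its left, z up, the work surface at z = 0. Lengths are in m, angles in rad, forces in N, time in s.
With the tool pointing down it reaches from about 0.325 to 0.9 m from the base axis. Payload 6.1 kg.
Tool frame: the origin (TCP) lies midway between the tips of the shut fingers; the grasp point (between the pads) lies 19 mm behind it; z points along the fingers, y is the line along which they close (so a half turn about z gives the same grasp; the last joint's range is limited). The gripper opens to 85 mm and grips with 20 to 120 N. Pads are 22 mm wide; open, the fingers measure 114 mm over their backs; the gripper's body (76 mm by 85 mm) begins 54 mm behind the grasp point. The pads swing forward as they close: fully open they stand 13 mm farther back than shut.
Start: joints at [-1.309, 0.22, 1.526, -0, 1.395, -0.126], TCP at [0.236, -0.579, 0.231] pointing down, gripper open.
Joint ranges: [-2.98, 2.98], [-0.91, 2.08], [0.09, 2.57], [-1.24, 4.39], [0.2, 2.65], [-2.68, 2.68]. Speed limits (rad/s): [2.57, 2.57, 3.01, 3.14, 3.14, 3.14].

## Interface

Orientations are given as a unit quaternion [x, y, z, w].
In Python, from station import arm gives the robot as it stands.
- The arm moves only by the tool carry_out, never from a script. Its argument "rows" is a list of rows, each an object with "gripper": the gripper's target within -1 to 1 (shut at 1, half-way at 0, fully open at -1); "delta_pos": the shift along the tool's x, y, z in cm, a list of three; "turn": the turn, a rotation vector about the tool's x, y, z in degrees, a list of three. A call has 1 to 8 rows; each row is the pose to reach, as a shift and turn from the pose commanded when the call began, along the tool's axes at that moment; what a row does not reach only later rows make up. A row lasts 1/8 s, in which the tool goes at most 62.5 mm and 10.7 degrees, less where a joint would pass 70% of its speed; a pose out of reach is approached as far as the arm can. A call with a gripper value outside its range is refused whole. The fingers move at their own pace and stop on an object; "newtons" is the grip in N (left out, the last holds). Time passes only in rows, so rows that repeat a pose let the fingers close. It gives the time, the measured TCP pose, the force, the opening and the grip force at its end, in the units of the state.
- arm.get_state(): the state, without advancing time (a new reading comes with each control period).
- arm.snapshot(name): name is "scene" or "top" or "wrist"; returns the picture (420x560x3 uint8, red, green, blue); there is no depth.
- arm.get_calibration(name): a dict with "mtx" (3x3 intrinsics, pixels), "rvec" (rotation vector, rad) and "tvec" (3), from world to camera coordinates, as OpenCV has them. Camera axes: x right, y down, z forward; pixel columns grow to the right and rows downward; lengths in m; the calibration is good to about 2 mm. A picture is of the moment at which its call begins: read the wrist's pose just before it. get_calibration takes no time and is no camera call; for the wrist camera it gives the pose at the moment of the call.
- arm.close_job(): hands the job in; it is judged then, once.
The state is a dict: "clock": time; "joint_pos": joint angles; "dq": joint speeds; "tau": joint torques, N m; "tool_pos": TCP position; "eef_rot": TCP orientation; "ft_force": force on the tool from outside, world axes, zero at the start; "torque": the same for the moment, N m; "grip_width": finger opening in m; "grasp_force": force on a finger pad.
Only numpy, scipy, OpenCV 4.12 (cv2) and the standard library are available. Lean on these libraries where they do the work, as an engineer would, in place of code of your own. Each camera call takes 0.05 s, during which the arm holds its last target. There are 200 camera calls.

## Working session

There is one attempt and no reset: what is moved stays moved. The work goes in short steps, Python scripts to look and compute and a tool call to move; the robot and the scene stay as the last step left them, time stands still between calls to the robot, and variables do not carry over. Pictures are saved under pics/ and viewed, at most 10 in all, crops included, and the job is handed in when it is done.

Besides the shell and the picture viewer there is one more tool, called as a command line: name --argument value ..., lists and objects as JSON in quotes. carry_out: Moves the arm, as the interface text tells. Its arguments: {"type":"object","properties":{"rows":{"type":"array","items":{"type":"object","properties":{"gripper":{"type":"number"},"delta_pos":{"type":"array","items":{"type":"number"}},"turn":{"type":"array","items":{"type":"number"}}}}},"newtons":{"type":"number"}},"required":["rows"]}

```bash
ls; mkdir -p pics; cat > h.py <<'E'
import numpy as np, cv2
from station import arm
from scipy.spatial.transform import Rotation as R
def cam(n):
    c=arm.get_calibration(n); return np.array(c["mtx"],float),R.from_rotvec(np.ravel(c["rvec"])).as_matrix(),np.ravel(c["tvec"]).astype(float)
def ray(c,uv):
    K,Rm,t=c; d=Rm.T@np.linalg.inv(K)@np.array([uv[0],uv[1],1.]); return -Rm.T@t,d
def onz(c,uv,z):
    o,d=ray(c,uv); return o+d*(z-o[2])/d[2]
def save(n,im): cv2.imwrite("pics/"+n,cv2.cvtColor(im,cv2.COLOR_RGB2BGR))
E
python3 - <<'E'
from h import *
a=arm.snapshot("top");b=arm.snapshot("scene")
np.save("top0.npy",a);np.save("scene0.npy",b)
save("top0.png",a);save("scene0.png",b)
s=arm.get_state();print(s)
for n in("top","scene"):
    K,Rm,t=cam(n);print(n,-Rm.T@t,Rm[2],K[0,0])
E
```

```text
pics
{'clock': 0.1, 'joint_pos': array([-1.30907728e+00,  2.21144210e-01,  1.52753478e+00,  4.65290134e-05,
        1.39468191e+00, -1.26064456e-01]), 'dq': array([-0.00181345, -0.0002647 , -0.00158905, -0.00150512, -0.00150288,
        0.00023184]), 'tau': array([ 1.20356861e-03, -4.98243356e+01, -3.90546405e+01, -2.61392488e-04,
        5.67265684e-03, -2.58992299e-05]), 'tool_pos': array([ 0.23622283, -0.57804171,  0.23029037]), 'eef_rot': array([ 9.81262214e-01,  1.92675076e-01, -3.70733843e-05, -8.83643082e-04]), 'ft_force': array([0.9082572 , 0.56957859, 0.14488902]), 'torque': array([ 0.00046193, -0.01574123, -0.06211245]), 'grasp_force': 0.0, 'grip_width': 0.08562639438871932}
top [0.35107828 0.28670624 1.64888709] [ 0.13730663 -0.00254572 -0.99052532] 525.9225094810155
scene [-0.22346378  1.07700401  0.90018298] [ 0.5632886  -0.57741351 -0.59101573] 541.9143182362881
```

View pics/top0.png

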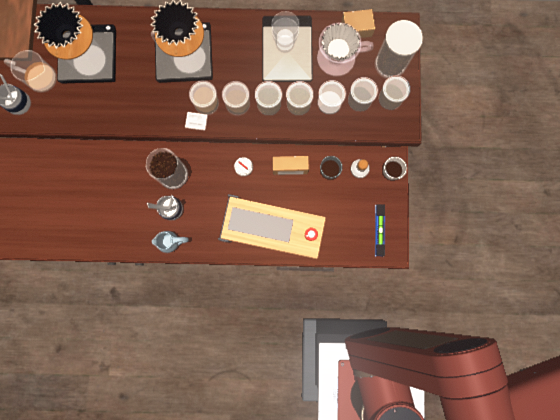

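View pics/scene0.png

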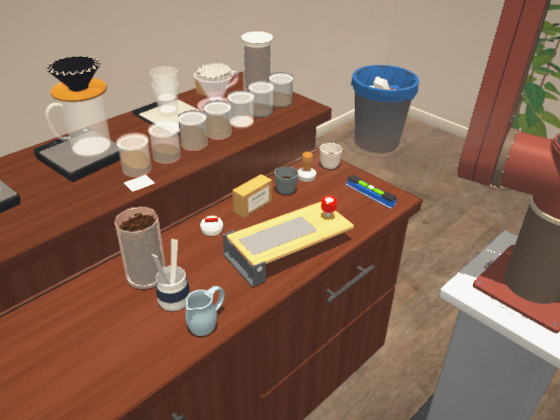

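The top view shows the stand at (222–326, 197–258) with the mat at about (261, 223), the red knob at (311, 234), and the level at (380, 230) lying roughly along world x. The bystanders form a row at about row 165. Next I'll measure these.

```bash
python3 - <<'E'
from h import *
for n in("top","scene"):
    im=np.load(n+"0.npy");c=cam(n);h=cv2.cvtColor(im,cv2.COLOR_RGB2HSV)
    H,S,V=[h[...,i].astype(int) for i in range(3)]
    box=(slice(190,262),slice(215,395)) if n=="top" else (slice(170,285),slice(220,400))
    def blob(name,m,z):
        mm=np.zeros(m.shape,np.uint8);mm[box]=m[box]
        k,l,st,ce=cv2.connectedComponentsWithStats(mm)
        i=1+np.argmax(st[1:,4]);pts=np.argwhere(l==i)[:,::-1].astype(np.float32)
        r=cv2.minAreaRect(pts);print(n,name,st[i],ce[i].round(1))
        cor=np.array([onz(c,p,z)for p in cv2.boxPoints(r)]);print(cor.round(4).tolist(),cor.mean(0).round(4), "cent",onz(c,ce[i],z).round(4))
        for a,b in((0,1),(1,2)): d=cor[b]-cor[a];print("  side",np.linalg.norm(d).round(4),np.degrees(np.arctan2(d[1],d[0])).round(2))
    blob("knob",((H<6)|(H>174))&(S>190)&(V>150),.104)
    blob("mat",(S<60)&(V>90)&(V<200),.054)
    blob("wood",(H>12)&(H<32)&(S>60)&(V>150),.055)
    blob("blue",(H>100)&(H<130)&(S>120)&(V>60),.024)
    blob("green",(H>40)&(H<75)&(S>120)&(V>80),.029)
    if n=="top":
        cr=im[185:265,215:395];save("c0.png",cv2.resize(cr,None,fx=4.4,fy=4.4,interpolation=cv2.INTER_CUBIC))
E
```

```text
top knob [307 238   1   1   1] [307. 238.]
[[0.4596, 0.2057, 0.104], [0.4596, 0.2057, 0.104], [0.4596, 0.2057, 0.104], [0.4596, 0.2057, 0.104]] [0.4596 0.2057 0.104 ] cent [0.4596 0.2057 0.104 ]
  side 0.0 0.0
  side 0.0 0.0
top mat [218 238  10   4  21] [222.4 239.6]
[[0.4526, 0.4738, 0.054], [0.4583, 0.4724, 0.054], [0.451, 0.4445, 0.054], [0.4454, 0.4459, 0.054]] [0.4518 0.4591 0.054 ] cent [0.4521 0.4593 0.054 ]
  side 0.0058 -13.71
  side 0.0288 -104.53
top wood [ 221  197  104   62 2683] [277.3 228.6]
[[0.4566, 0.4669, 0.055], [0.5864, 0.4441, 0.055], [0.529, 0.1464, 0.055], [0.4004, 0.1724, 0.055]] [0.4931 0.3074 0.055 ] cent [0.4894 0.2937 0.055 ]
  side 0.1318 -9.97
  side 0.3032 -100.92
top blue [376 215   2  30  58] [376.5 229.5]
[[0.5418, -0.012, 0.024], [0.5419, -0.0151, 0.024], [0.4518, -0.015, 0.024], [0.4517, -0.0119, 0.024]] [ 0.4968 -0.0135  0.024 ] cent [ 0.4966 -0.0135  0.024 ]
  side 0.0031 -88.62
  side 0.0901 179.91
top green [379 216   4  12  46] [380.5 221.3]
[[0.5383, -0.0204, 0.029], [0.5386, -0.0297, 0.029], [0.5043, -0.0296, 0.029], [0.5041, -0.0203, 0.02
[... 626 characters left out ...]
8 232.5]
[[0.5955, 0.4331, 0.055], [0.5125, 0.0891, 0.055], [0.3815, 0.1932, 0.055], [0.4699, 0.4993, 0.055]] [0.4899 0.3037 0.055 ] cent [0.4858 0.31   0.055 ]
  side 0.3539 -103.55
  side 0.1674 141.54
scene blue [347 180  49  27 274] [370.9 193.1]
[[0.5537, 0.0217, 0.024], [0.5719, -0.015, 0.024], [0.4128, -0.0301, 0.024], [0.3985, 0.005, 0.024]] [ 0.4842 -0.0046  0.024 ] cent [ 0.4815 -0.0058  0.024 ]
  side 0.041 -63.58
  side 0.1598 -174.55
scene green [371 188  13   7  42] [377.5 190.9]
[[0.4889, -0.0143, 0.029], [0.4957, -0.0307, 0.029], [0.4563, -0.031, 0.029], [0.4499, -0.0148, 0.029]] [ 0.4727 -0.0227  0.029 ] cent [ 0.4709 -0.0221  0.029 ]
  side 0.0178 -67.5
  side 0.0394 -179.6
```

View pics/c0.png

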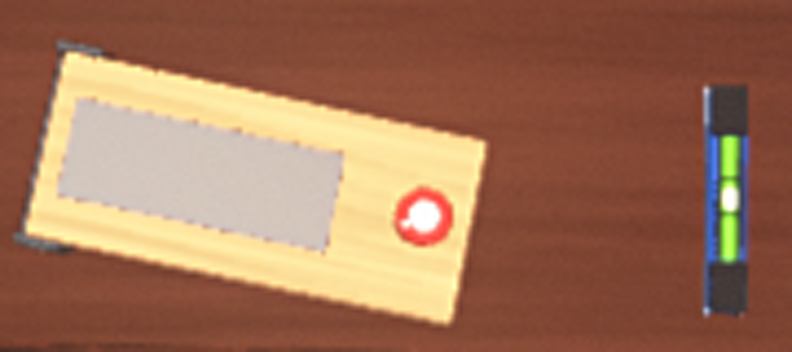

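The crop (4.4×, offset 215,185) shows clean mat corners at (77,97), (343,151), (326,252) and (58,197). The knob is at (424,216). The level spans rows 87–317 and columns 705–748, and its bubble is near the middle. I'll turn these into world poses.

```bash
cat >> h.py <<'E'
def Rtool(yaw,tilt=(0,0,0)):  # tool x at yaw (deg) in world, z down; tilt: world rotvec rad
    return R.from_rotvec(tilt)*R.from_euler("z",yaw,degrees=True)*R.from_euler("x",180,degrees=True)
def move(p,yaw,tilt=(0,0,0)):
    s=arm.get_state();r=R.from_quat(s["eef_rot"]);q=Rtool(yaw,tilt)
    print("delta cm",(r.inv().apply(np.array(p)-s["tool_pos"])*100).round(2),"turn deg",np.degrees((r.inv()*q).as_rotvec()).round(1))
E
python3 - <<'E'
from h import *
c=cam("top");f=lambda x,y,z:onz(c,(x/4.4+215-.4,y/4.4+185-.4),z)
m=np.array([f(*p,z) for p,z in(((77,97),.061),((343,151),.057),((326,252),.057),((58,197),.061))])
print("mat",m.mean(0)); 
for a,b in((1,0),(2,3),(1,2),(0,3)):
    d=m[b]-m[a];print(np.linalg.norm(d),np.degrees(np.arctan2(d[1],d[0])))
print("knob",f(424,216,.104))
l=[f(728,87,.031),f(728,317,.031)];print("level",l,np.mean(l,0))
move([.495,-.025,.17],0)
E
```

```text
mat [0.50129528 0.34571645 0.059     ]
0.18768484367225555 79.9687611236183
0.18804372151996898 79.84748464722179
0.07077623398921072 171.67204014496005
0.07036866931476436 171.38986876771244
knob [0.47250303 0.19422827 0.104     ]
level [array([ 0.57453958, -0.02338539,  0.031     ]), array([ 0.41286135, -0.02300772,  0.031     ])] [ 0.49370046 -0.02319656  0.031     ]
delta cm [ 44.87 -41.4    6.11] turn deg [-0.1  0.  22.2]
```

carry_out --rows '[{"delta_pos": [6,-5.5,0.8],"turn": [0,0,3],"gripper": -1},{"delta_pos": [11.2,-10.4,1.5],"turn": [0,0,6],"gripper": -1},{"delta_pos": [16.8,-15.5,2.3],"turn": [0,0,9],"gripper": -1},{"delta_pos": [22.4,-20.7,3],"turn": [0,0,12],"gripper": -1},{"delta_pos": [28,-25.9,3.8],"turn": [0,0,15],"gripper": -1},{"delta_pos": [33.7,-31,4.6],"turn": [0,0,18],"gripper": -1},{"delta_pos": [39.3,-36.2,5.3],"turn": [0,0,21],"gripper": -1},{"delta_pos": [44.9,-41.4,6.1],"turn": [0,0,22.2],"gripper": -1}]'

```text
clock: 1.1
tool_pos: [0.4479, -0.1261, 0.1815]
eef_rot: [1.0, -0.0, 0.0, 0.0]
ft_force: [1.2, -1.2, 0.3]
grip_width: 0.0856
grasp_force: 0.0
```

carry_out --rows '[{"delta_pos": [0,0,0],"gripper": -1},{"delta_pos": [0,0,0],"gripper": -1}]'

```text
invalid input
```

```bash
python3 - <<'E'
from h import *
s=arm.get_state();c=cam("wrist");im=arm.snapshot("wrist");save("w1.png",im);np.save("w1.npy",im)
print(s["clock"],s["tool_pos"],s["eef_rot"]);K,Rm,t=c;print(-Rm.T@t,Rm[2])
E
```

```text
1.1 [ 0.44788651 -0.12612064  0.18149199] [ 9.99999871e-01 -4.63134910e-04  1.89749625e-04  8.79856918e-05]
[ 0.52781819 -0.12650255  0.32289574] [-3.11592404e-01  3.57581690e-04 -9.50215789e-01]
```

View pics/w1.png

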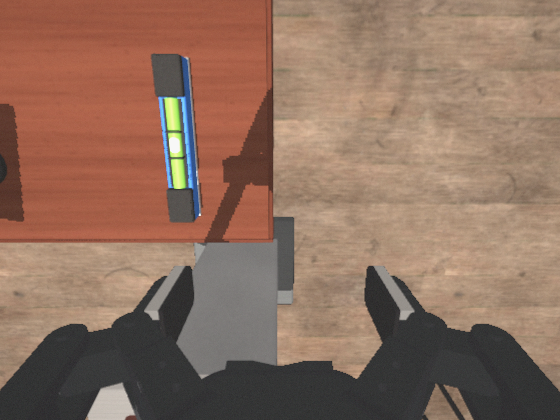

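The wrist view shows the level with its pads' top faces from (152–181, 55) down to (170–193, 221), and the bubble at about (175, 145). I'll move on to the target and compute the level's pose from this view.

carry_out --rows '[{"delta_pos": [2.4,-5,0.5],"turn": [0,0,0],"gripper": -1},{"delta_pos": [4.7,-10.2,1.2],"turn": [0,0,0],"gripper": -1},{"delta_pos": [4.7,-10.2,1.2],"turn": [0,0,0],"gripper": -1}]'

```text
clock: 1.52
tool_pos: [0.4945, -0.0228, 0.1687]
eef_rot: [1.0, 0.003, -0.001, -0.001]
ft_force: [0.3, -0.1, 0.9]
grip_width: 0.0855
grasp_force: 0.0
```

```bash
python3 - <<'E'
from h import *
s=arm.get_state();c=cam("wrist");im=arm.snapshot("wrist");save("w2.png",im[:,100:460]);np.save("w2.npy",im)
print(s["clock"],s["tool_pos"],s["eef_rot"])
h=cv2.cvtColor(im,cv2.COLOR_RGB2HSV);H,S,V=[h[...,i].astype(int) for i in range(3)]
for nm,m,z in (("green",(H>35)&(H<75)&(S>120)&(V>80),.028),("pad",(V<75)&(S<90),.031)):
    m=m.astype(np.uint8);m[300:]=0;k,l,st,ce=cv2.connectedComponentsWithStats(m)
    for i in range(1,k):
        if st[i,4]>150: print(nm,st[i],ce[i].round(1),onz(c,ce[i],z).round(4))
E
```

```text
1.525 [ 0.49450436 -0.02276835  0.16871756] [ 9.99995333e-01  2.88334274e-03 -8.13811871e-04 -5.97957123e-04]
green [275 150  13  32 412] [281.  165.3] [ 0.5255 -0.0247  0.028 ]
green [274 208  13  28 160] [280.3 218.9] [ 0.4714 -0.0245  0.028 ]
pad [ 268  109   29   40 1082] [281.5 128.3] [ 0.5597 -0.0249  0.031 ]
pad [273 150  18  60 192] [280.7 180.1] [ 0.512  -0.0245  0.031 ]
pad [ 92 192  11  34 260] [ 95.9 209.2] [0.4814 0.1575 0.031 ]
pad [166 266  28  34 580] [182.7 286.6] [0.3942 0.0801 0.031 ]
pad [365 266  28  34 576] [375.1 286.5] [ 0.3957 -0.1271  0.031 ]
pad [143 277  23  23 164] [153.4 289. ] [0.3908 0.1121 0.031 ]
pad [392 276  24  24 177] [404.  288.5] [ 0.3935 -0.1585  0.031 ]
```

View pics/w2.png

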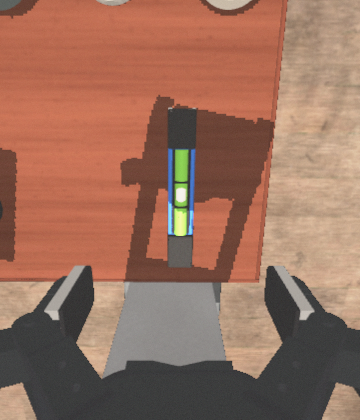

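carry_out --rows '[{"delta_pos": [0,0.1,6],"turn": [0,0,0],"gripper": -1},{"delta_pos": [0,0.1,11.5],"turn": [0,0,0],"gripper": -1},{"delta_pos": [0,0.1,11.5],"turn": [0,0,0],"gripper": -1}]'

```text
clock: 1.95
tool_pos: [0.4895, -0.0274, 0.0504]
eef_rot: [1.0, -0.001, -0.005, -0.001]
ft_force: [-0.4, -0.0, 0.4]
grip_width: 0.0854
grasp_force: 0.0
```

```bash
python3 -c "
from h import *
move([.495,-.0247,.005],0);print(arm.get_state()['tool_pos'])"
```

```text
delta cm [ 0.59 -0.26  4.54] turn deg [-0.1  0.6 -0.1]
[ 0.48953433 -0.02739056  0.05044775]
```

carry_out --rows '[{"delta_pos": [0,0,0],"turn": [0,0,0],"gripper": -1},{"delta_pos": [0,0,0],"turn": [0,0,0],"gripper": -1},{"delta_pos": [0,0,0],"turn": [0,0,0],"gripper": -1}]'

```text
clock: 2.33
tool_pos: [0.4961, -0.0275, 0.0569]
eef_rot: [1.0, 0.0, 0.002, 0.0]
ft_force: [-0.8, 0.0, -0.0]
grip_width: 0.0855
grasp_force: 0.0
```

```bash
python3 -c "
from h import *
move([.495,-.0247,.005],0);print(arm.get_state()['tool_pos'])"
```

```text
delta cm [-0.13 -0.29  5.19] turn deg [ 0.  -0.2  0. ]
[ 0.49611274 -0.02754199  0.05689867]
```

carry_out --rows '[{"delta_pos": [0,-0.26,2.5],"turn": [0,0,0],"gripper": -1},{"delta_pos": [0,-0.26,4.2],"turn": [0,0,0],"gripper": -1},{"delta_pos": [0,-0.26,5.0],"turn": [0,0,0],"gripper": -1},{"delta_pos": [0,-0.26,5.0],"turn": [0,0,0],"gripper": -1},{"delta_pos": [0,-0.26,5.0],"turn": [0,0,0],"gripper": 1},{"delta_pos": [0,-0.26,5.0],"turn": [0,0,0],"gripper": 1},{"delta_pos": [0,-0.26,5.0],"turn": [0,0,0],"gripper": 1},{"delta_pos": [0,-0.26,5.0],"turn": [0,0,0],"gripper": 1}]' --newtons 40

```text
clock: 3.32
tool_pos: [0.495, -0.0245, 0.0052]
eef_rot: [1.0, 0.0, 0.001, 0.0]
ft_force: [-0.6, 0.7, 4.4]
grip_width: 0.0248
grasp_force: 41.6
```

carry_out --rows '[{"delta_pos": [0,0,0],"turn": [0,0,0],"gripper": 1},{"delta_pos": [0,0,0],"turn": [0,0,0],"gripper": 1},{"delta_pos": [0,0,0],"turn": [0,0,0],"gripper": 1},{"delta_pos": [0,0,0],"turn": [0,0,0],"gripper": 1}]'

```text
clock: 3.82
tool_pos: [0.495, -0.0245, 0.0052]
eef_rot: [1.0, 0.0, 0.001, 0.0]
ft_force: [-0.1, 1.5, 5.2]
grip_width: 0.0252
grasp_force: 41.6
```

carry_out --rows '[{"delta_pos": [0,0,-3],"turn": [0,0,0],"gripper": 1},{"delta_pos": [0,0,-8],"turn": [0,0,0],"gripper": 1},{"delta_pos": [0,0,-13],"turn": [0,0,0],"gripper": 1},{"delta_pos": [0,-2,-15],"turn": [0,0,-5],"gripper": 1},{"delta_pos": [0,-6,-15.5],"turn": [0,0,-13],"gripper": 1},{"delta_pos": [0,-11,-15.5],"turn": [0,0,-22],"gripper": 1},{"delta_pos": [0,-16,-15.5],"turn": [0,0,-31],"gripper": 1},{"delta_pos": [0,-20,-15.5],"turn": [0,0,-40],"gripper": 1}]'

```text
clock: 4.82
tool_pos: [0.4934, 0.1772, 0.1588]
eef_rot: [0.939, 0.345, -0.001, -0.0]
ft_force: [-0.5, -0.1, -1.9]
grip_width: 0.0252
grasp_force: 40.8
```

```bash
python3 -c "
from h import *
s=arm.get_state();move([.5013,.3457,.150],80);print(s['tool_pos'],s['grasp_force'],s['joint_pos'].round(2))"
```

```text
delta cm [ 11.51 -12.33   0.88] turn deg [ -0.1   0.1 -39.6]
[0.4934392  0.17715804 0.15884093] 40.775973200798035 [ 0.19  0.05  1.86 -0.    1.24  1.06]
```

carry_out --rows '[{"delta_pos": [3,-3.2,0.2],"turn": [0,0,-10],"gripper": 1},{"delta_pos": [6,-6.4,0.4],"turn": [0,0,-20],"gripper": 1},{"delta_pos": [9,-9.6,0.6],"turn": [0,0,-30],"gripper": 1},{"delta_pos": [11.5,-12.3,0.9],"turn": [0,0,-39.6],"gripper": 1},{"delta_pos": [11.5,-12.3,0.9],"turn": [0,0,-39.6],"gripper": 1},{"delta_pos": [11.5,-12.3,0.9],"turn": [0,0,-39.6],"gripper": 1},{"delta_pos": [11.5,-12.3,0.9],"turn": [0,0,-39.6],"gripper": 1}]'

```text
clock: 5.7
tool_pos: [0.5033, 0.3426, 0.1504]
eef_rot: [0.769, 0.64, -0.0, 0.0]
ft_force: [0.5, 0.2, -1.3]
grip_width: 0.0251
grasp_force: 40.7
```

```bash
python3 -c "
from h import *
s=arm.get_state();t=.04*np.array([np.cos(.175),-np.sin(.175),0]);move([.5013,.3457,.080],80,t);print(s['tool_pos'],s['ft_force'],s['joint_pos'].round(2))
im=arm.snapshot('top')[185:265,215:395];im2=arm.snapshot('scene')[170:290,210:360]
save('p1.png',np.vstack([cv2.resize(im,(600,267),interpolation=cv2.INTER_CUBIC),cv2.resize(im2,(600,330)[:2],interpolation=cv2.INTER_CUBIC)]))"
```

```text
delta cm [ 0.28 -0.25  7.04] turn deg [-0.   2.3 -0.5]
[0.50328558 0.3425642  0.15036977] [ 0.4596595   0.21140226 -1.3222628 ] [ 0.47  0.25  1.65 -0.    1.24  0.65]
```

View pics/p1.png

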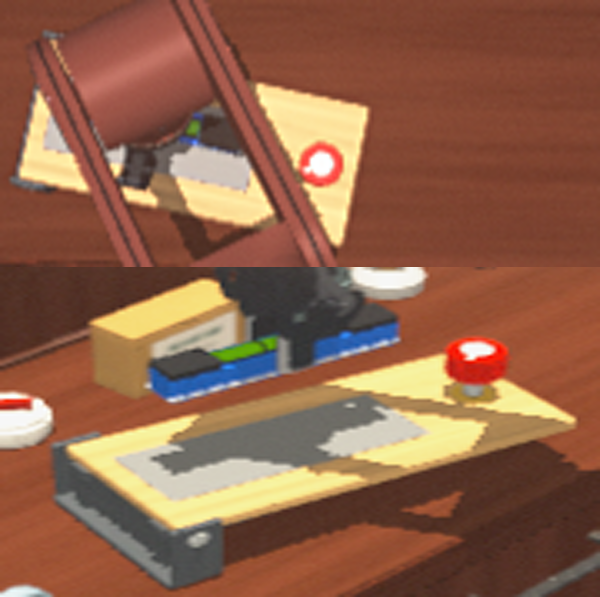

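The level is held straight above the mat and aligned with the shelf. I'll lower it with a 2.3° tilt.

carry_out --rows '[{"delta_pos": [0.3,-0.25,3],"turn": [0,1,0],"gripper": 1},{"delta_pos": [0.3,-0.25,5.5],"turn": [0,2.3,0],"gripper": 1},{"delta_pos": [0.3,-0.25,7.0],"turn": [0,2.3,-0.5],"gripper": 1},{"delta_pos": [0.3,-0.25,7.0],"turn": [0,2.3,-0.5],"gripper": 1},{"delta_pos": [0.3,-0.25,7.0],"turn": [0,2.3,-0.5],"gripper": 1}]'

```text
clock: 6.42
tool_pos: [0.5023, 0.3474, 0.0819]
eef_rot: [0.765, 0.643, 0.016, -0.013]
ft_force: [0.4, 0.2, -2.2]
grip_width: 0.0252
grasp_force: 40.7
```

carry_out --rows '[{"delta_pos": [0,0,0.4],"turn": [0,0,0],"gripper": 1},{"delta_pos": [0,0,0.8],"turn": [0,0,0],"gripper": 1},{"delta_pos": [0,0,0.8],"turn": [0,0,0],"gripper": 1}]'

```text
clock: 6.8
tool_pos: [0.5012, 0.3474, 0.0723]
eef_rot: [0.765, 0.644, 0.015, -0.013]
ft_force: [-0.6, -0.7, -2.7]
grip_width: 0.0252
grasp_force: 40.7
```

carry_out --rows '[{"delta_pos": [0,0,0.3],"turn": [0,0,0],"gripper": 1},{"delta_pos": [0,0,0.3],"turn": [0,0,0],"gripper": 1},{"delta_pos": [0,0,0.3],"turn": [0,0,0],"gripper": 1}]'

```text
clock: 7.18
tool_pos: [0.5015, 0.3475, 0.0697]
eef_rot: [0.765, 0.643, 0.015, -0.013]
ft_force: [-0.1, -0.8, -2.0]
grip_width: 0.0254
grasp_force: 40.7
```

carry_out --rows '[{"delta_pos": [0,0,0.2],"turn": [0,0,0],"gripper": 1},{"delta_pos": [0,0,0.2],"turn": [0,0,0],"gripper": 1},{"delta_pos": [0,0,0.2],"turn": [0,0,0],"gripper": 1}]'

```text
clock: 7.55
tool_pos: [0.5015, 0.3476, 0.0677]
eef_rot: [0.765, 0.643, 0.015, -0.013]
ft_force: [-1.4, 1.5, -1.9]
grip_width: 0.0247
grasp_force: 40.7
```

carry_out --rows '[{"delta_pos": [0,0,0.15],"turn": [0,0,0],"gripper": 1},{"delta_pos": [0,0,0.15],"turn": [0,0,0],"gripper": 1},{"delta_pos": [0,0,0.15],"turn": [0,0,0],"gripper": 1}]'

```text
clock: 7.92
tool_pos: [0.5015, 0.3476, 0.0662]
eef_rot: [0.765, 0.643, 0.015, -0.013]
ft_force: [0.1, -0.4, -1.4]
grip_width: 0.0255
grasp_force: 40.7
```

carry_out --rows '[{"delta_pos": [0,0,0.1],"turn": [0,0,0],"gripper": 1},{"delta_pos": [0,0,0.1],"turn": [0,0,0],"gripper": 1},{"delta_pos": [0,0,0.1],"turn": [0,0,0],"gripper": 1}]'

```text
clock: 8.3
tool_pos: [0.5016, 0.3477, 0.0652]
eef_rot: [0.765, 0.643, 0.015, -0.013]
ft_force: [-0.1, -0.7, -1.0]
grip_width: 0.0252
grasp_force: 40.7
```

carry_out --rows '[{"delta_pos": [0,0,0.1],"turn": [0,0,0],"gripper": 1},{"delta_pos": [0,0,0.1],"turn": [0,0,0],"gripper": 1},{"delta_pos": [0,0,0.1],"turn": [0,0,0],"gripper": 1}]'

```text
clock: 8.68
tool_pos: [0.5016, 0.3477, 0.0645]
eef_rot: [0.765, 0.643, 0.015, -0.013]
ft_force: [-2.0, -3.2, 3.4]
grip_width: 0.0251
grasp_force: 41.3
```

Contact is made. I'll open and retreat straight up, then look.

carry_out --rows '[{"delta_pos": [0,0,0],"turn": [0,0,0],"gripper": -1},{"delta_pos": [0,0,0],"turn": [0,0,0],"gripper": -1},{"delta_pos": [0,0,0],"turn": [0,0,0],"gripper": -1},{"delta_pos": [0,0,0],"turn": [0,0,0],"gripper": -1},{"delta_pos": [0,0,-3],"turn": [0,0,0],"gripper": -1},{"delta_pos": [0,0,-7],"turn": [0,0,0],"gripper": -1},{"delta_pos": [0,0,-11],"turn": [0,-2.3,0],"gripper": -1},{"delta_pos": [0,0,-11],"turn": [0,-2.3,0],"gripper": -1}]'

```text
clock: 9.68
tool_pos: [0.5033, 0.345, 0.1789]
eef_rot: [0.765, 0.644, 0.004, 0.001]
ft_force: [-0.4, 0.1, -0.8]
grip_width: 0.0855
grasp_force: 0.0
```

```bash
python3 -c "
from h import *
s=arm.get_state();print(s['clock'],s['tool_pos'],s['grip_width'],s['joint_pos'].round(2));K,Rm,t=cam('wrist');print(-Rm.T@t,Rm[2]);move([.4725,.1942,.16],170)
# camera pose for tcp above knob: see where mat would show
im=arm.snapshot('wrist');save('w3.png',im);np.save('w3.npy',im)"
```

```text
9.675 [0.50331973 0.34502435 0.17888838] 0.08551132124925623 [ 0.47  0.22  1.63 -0.    1.29  0.64]
[0.51603567 0.42289124 0.32067971] [-0.04653611 -0.30288035 -0.95189174]
delta cm [-15.4   -0.47   1.81] turn deg [  0.5   0.1 -89.9]
```

View pics/w3.png

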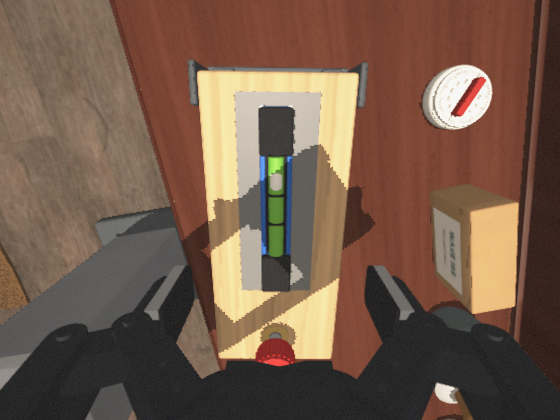

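The level lies flat and lengthwise on the mat. Its lines are at about rows 195 and 221, and the bubble at (276, 181) is toward the +y end. I'll let it settle and measure the offset.

carry_out --rows '[{"delta_pos": [0,0,0],"turn": [0,0,0],"gripper": -1},{"delta_pos": [0,0,0],"turn": [0,0,0],"gripper": -1},{"delta_pos": [0,0,0],"turn": [0,0,0],"gripper": -1},{"delta_pos": [0,0,0],"turn": [0,0,0],"gripper": -1},{"delta_pos": [0,0,0],"turn": [0,0,0],"gripper": -1},{"delta_pos": [0,0,0],"turn": [0,0,0],"gripper": -1},{"delta_pos": [0,0,0],"turn": [0,0,0],"gripper": -1},{"delta_pos": [0,0,0],"turn": [0,0,0],"gripper": -1}]'

```text
clock: 10.72
tool_pos: [0.5008, 0.3434, 0.1742]
eef_rot: [0.765, 0.644, 0.0, 0.0]
ft_force: [1.0, -0.8, 0.6]
grip_width: 0.0856
grasp_force: 0.0
```

```bash
cat > bub.py <<'E'
from h import *
def bub(z=.088):
    c=cam("wrist");im=arm.snapshot("wrist");np.save("wb.npy",im)
    h=cv2.cvtColor(im,cv2.COLOR_RGB2HSV);H,S,V=[h[...,i].astype(int) for i in range(3)]
    y=np.array([np.cos(np.radians(80)),np.sin(np.radians(80)),0])
    g=((H>30)&(H<80)&(S>100)&(V>50));g[330:]=0
    u=int(np.median(np.argwhere(g)[:,1]));r=np.argwhere(g)[:,0]
    print("vial col",u,"rows",r.min(),r.max())
    for v in range(r.min()-3,r.max()+4):
        p=onz(c,(u,v),z);print(v,im[v,u-3:u+4].mean(0).round().astype(int).tolist(),(p@y*1000).round(1))
    print("origin y.",np.array([.5013,.3457,0])@y*1000)
E
python3 -c "
from bub import *
bub();s=arm.get_state();print(s['tool_pos'],s['eef_rot'])
im=np.load('wb.npy');c=cam('wrist')
h=cv2.cvtColor(im,cv2.COLOR_RGB2HSV)
for p in ((259,108),(293,108),(262,291),(290,291),(274,345)): print(p,onz(c,p,.092 if p[1]<330 else .104))
"
```

```text
vial col 279 rows 155 256
152 [63, 59, 58] 475.7
153 [57, 63, 63] 475.0
154 [67, 96, 73] 474.2
155 [113, 168, 66] 473.5
156 [163, 231, 95] 472.7
157 [178, 240, 104] 472.0
158 [177, 239, 103] 471.2
159 [178, 240, 104] 470.5
160 [177, 239, 103] 469.7
161 [177, 240, 103] 468.9
162 [178, 240, 104] 468.2
163 [177, 240, 104] 467.4
164 [176, 239, 103] 466.6
165 [177, 239, 103] 465.9
166 [177, 239, 103] 465.1
167 [166, 233, 96] 464.3
168 [132, 188, 76] 463.6
169 [133, 189, 78] 462.8
170 [126, 182, 75] 462.0
171 [129, 150, 102] 461.2
172 [186, 178, 162] 460.5
173 [192, 180, 168] 459.7
174 [190, 179, 166] 458.9
175 [189, 178, 165] 458.1
176 [190, 179, 167] 457.3
177 [190, 179, 166] 456.5
178 [190, 179, 167] 455.8
179 [189, 178, 166] 455.0
180 [190, 179, 166] 454.2
181 [190, 178, 166] 453.4
182 [189, 178, 166] 452.6
183 [188, 178, 165] 451.8
184 [188, 178, 165] 451.0
185 [188, 177, 164] 450.2
186 [187, 177, 164] 449.4
187 [185, 174, 162] 448.6
188 [167, 164, 144] 447.8
189 [123, 146, 92] 447.0
190 [91, 135, 54] 446.2
191 [91, 135, 54] 445.3
192 [88, 130, 51] 444.5
193 [73, 105, 45] 443.7
194 [3
[... 1225 characters left out ...]
6, 54] 398.8
246 [91, 136, 54] 397.9
247 [90, 134, 53] 397.0
248 [91, 135, 54] 396.0
249 [91, 136, 54] 395.1
250 [92, 136, 55] 394.2
251 [90, 135, 53] 393.3
252 [91, 135, 53] 392.3
253 [90, 135, 53] 391.4
254 [92, 136, 54] 390.5
255 [89, 132, 53] 389.5
256 [73, 107, 46] 388.6
257 [38, 37, 36] 387.7
258 [40, 38, 38] 386.7
259 [38, 38, 38] 385.8
origin y. 427.4978716807525
[0.50079173 0.34343502 0.17418686] [7.65356728e-01 6.43606288e-01 1.37908749e-04 7.73315336e-05]
(259, 108) [0.5010236  0.42660412 0.092     ]
(293, 108) [0.52480299 0.4224763  0.092     ]
(262, 291) [0.47485003 0.27875606 0.092     ]
(290, 291) [0.4987516  0.27461584 0.092     ]
(274, 345) [0.47704572 0.23087604 0.104     ]
```

The bubble sits 24 mm toward +y, which is about 48 mrad of slope and so about 125° clockwise on the knob. I'll go above the knob, pre-rotated, with the gripper partly open.

carry_out --rows '[{"delta_pos": [-1,0,-1.5],"turn": [0,0,-10],"gripper": -0.5},{"delta_pos": [-3,0,-2.6],"turn": [0,0,-20],"gripper": -0.5},{"delta_pos": [-6,-0.1,-2.6],"turn": [0,0,-30],"gripper": -0.5},{"delta_pos": [-9,-0.1,-2.6],"turn": [0,0,-40],"gripper": -0.5},{"delta_pos": [-12,-0.1,-2.6],"turn": [0,0,-50],"gripper": -0.5},{"delta_pos": [-14,-0.1,-2.6],"turn": [0,0,-60],"gripper": -0.5},{"delta_pos": [-15.25,-0.1,-2.6],"turn": [0,0,-70],"gripper": -0.5},{"delta_pos": [-15.25,-0.1,-2.6],"turn": [0,0,-80],"gripper": -0.5}]'

```text
clock: 11.78
tool_pos: [0.4736, 0.1924, 0.2003]
eef_rot: [0.17, 0.985, -0.0, 0.0]
ft_force: [0.1, -0.2, 0.6]
grip_width: 0.0641
grasp_force: 0.0
```

carry_out --rows '[{"delta_pos": [0,0,0],"turn": [0,0,0],"gripper": -0.5},{"delta_pos": [0,0,0],"turn": [0,0,0],"gripper": -0.5},{"delta_pos": [0,0,0],"turn": [0,0,0],"gripper": -0.5},{"delta_pos": [0,0,0],"turn": [0,0,0],"gripper": -0.5}]'

```text
clock: 12.28
tool_pos: [0.4736, 0.1935, 0.2001]
eef_rot: [0.173, 0.985, -0.0, 0.0]
ft_force: [-0.8, 0.1, -0.3]
grip_width: 0.0642
grasp_force: 0.0
```

```bash
python3 -c "
from h import *
s=arm.get_state();c=cam('wrist');im=arm.snapshot('wrist');save('w4.png',im)
print(s['clock'],s['tool_pos'],s['grip_width'],s['joint_pos'].round(2))
h=cv2.cvtColor(im,cv2.COLOR_RGB2HSV);H,S,V=[h[...,i].astype(int) for i in range(3)]
k,l,st,ce=cv2.connectedComponentsWithStats((((H<8)|(H>172))&(S>180)&(V>90)).astype(np.uint8))
for i in range(1,k):
  if st[i,4]>200: print(st[i],ce[i],onz(c,ce[i],.104))
move([.4733,.1937,.082],160)
"
```

```text
12.275 [0.47356103 0.19346898 0.20006541] 0.06421456491064294 [ 0.23 -0.03  1.85 -0.    1.32 -0.99]
[258 186  45  44 679] [279.37407953 207.50515464] [0.47032091 0.1949405  0.104     ]
delta cm [3.000e-02 1.000e-02 1.181e+01] turn deg [-0.   0.   0.1]
```

View pics/w4.png

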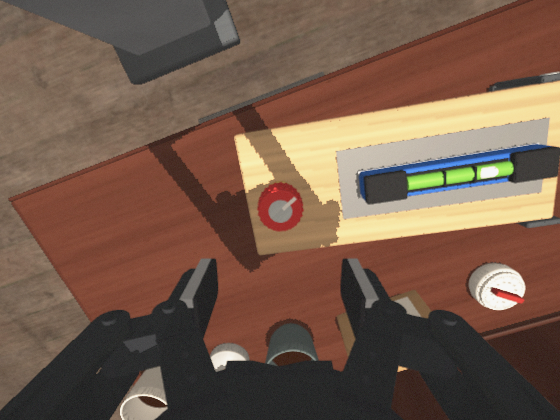

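The knob cap at (281, 211) lies within about 1 mm of the TCP axis, and the level and bubble are still in view at (487, 172). I'll descend and grip.

carry_out --rows '[{"delta_pos": [0,0,4],"turn": [0,0,0],"gripper": -0.5},{"delta_pos": [0,0,8],"turn": [0,0,0],"gripper": -0.5},{"delta_pos": [0,0,11],"turn": [0,0,0],"gripper": -0.5},{"delta_pos": [0,0,11.8],"turn": [0,0,0],"gripper": -0.5},{"delta_pos": [0,0,11.8],"turn": [0,0,0],"gripper": 1},{"delta_pos": [0,0,11.8],"turn": [0,0,0],"gripper": 1},{"delta_pos": [0,0,11.8],"turn": [0,0,0],"gripper": 1},{"delta_pos": [0,0,11.8],"turn": [0,0,0],"gripper": 1}]' --newtons 50

```text
clock: 13.32
tool_pos: [0.4747, 0.194, 0.0837]
eef_rot: [0.173, 0.985, 0.001, 0.001]
ft_force: [-1.8, 3.2, 6.3]
grip_width: 0.0363
grasp_force: 50.9
```

carry_out --rows '[{"delta_pos": [0,0,0],"turn": [0,0,8],"gripper": 1},{"delta_pos": [0,0,0],"turn": [0,0,17],"gripper": 1},{"delta_pos": [0,0,0],"turn": [0,0,26],"gripper": 1},{"delta_pos": [0,0,0],"turn": [0,0,35],"gripper": 1},{"delta_pos": [0,0,0],"turn": [0,0,44],"gripper": 1},{"delta_pos": [0,0,0],"turn": [0,0,53],"gripper": 1},{"delta_pos": [0,0,0],"turn": [0,0,60],"gripper": 1},{"delta_pos": [0,0,0],"turn": [0,0,62],"gripper": 1}]'

```text
clock: 14.32
tool_pos: [0.474, 0.1934, 0.0837]
eef_rot: [0.656, 0.755, 0.0, 0.0]
ft_force: [-5.4, 0.5, 10.6]
grip_width: 0.0363
grasp_force: 51.5
```

carry_out --rows '[{"delta_pos": [0,0,0],"turn": [0,0,8],"gripper": 1},{"delta_pos": [0,0,0],"turn": [0,0,17],"gripper": 1},{"delta_pos": [0,0,0],"turn": [0,0,26],"gripper": 1},{"delta_pos": [0,0,0],"turn": [0,0,35],"gripper": 1},{"delta_pos": [0,0,0],"turn": [0,0,44],"gripper": 1},{"delta_pos": [0,0,0],"turn": [0,0,53],"gripper": 1},{"delta_pos": [0,0,0],"turn": [0,0,61],"gripper": 1},{"delta_pos": [0,0,0],"turn": [0,0,63],"gripper": 1}]'

```text
clock: 15.32
tool_pos: [0.4731, 0.1938, 0.0836]
eef_rot: [0.954, 0.301, -0.0, -0.0]
ft_force: [-7.4, 2.2, 13.5]
grip_width: 0.0362
grasp_force: 51.8
```

carry_out --rows '[{"delta_pos": [0,0,0],"turn": [0,0,0],"gripper": 1},{"delta_pos": [0,0,0],"turn": [0,0,0],"gripper": 1},{"delta_pos": [0,0,0],"turn": [0,0,0],"gripper": 1}]'

```text
clock: 15.7
tool_pos: [0.473, 0.1938, 0.0836]
eef_rot: [0.953, 0.302, -0.0, -0.0]
ft_force: [-8.2, 1.8, 13.5]
grip_width: 0.0366
grasp_force: 51.8
```

carry_out --rows '[{"delta_pos": [0,0,0],"turn": [0,0,0],"gripper": -0.5},{"delta_pos": [0,0,0],"turn": [0,0,0],"gripper": -0.5},{"delta_pos": [0,0,0],"turn": [0,0,0],"gripper": -0.5},{"delta_pos": [0,0,-4],"turn": [0,0,0],"gripper": -0.5},{"delta_pos": [0,0,-9],"turn": [0,0,-5],"gripper": -0.5},{"delta_pos": [3,-3,-9],"turn": [0,0,-15],"gripper": -0.5},{"delta_pos": [6,-6,-9],"turn": [0,0,-25],"gripper": -0.5},{"delta_pos": [9,-9,-9],"turn": [0,0,-35],"gripper": -0.5}]'

```text
clock: 16.7
tool_pos: [0.4959, 0.3198, 0.1723]
eef_rot: [0.817, 0.577, 0.0, 0.0]
ft_force: [0.1, -0.6, -0.2]
grip_width: 0.0643
grasp_force: 0.0
```

carry_out --rows '[{"delta_pos": [2.5,-0.5,0],"turn": [0,0,-10],"gripper": -0.5},{"delta_pos": [2.5,-0.5,0],"turn": [0,0,-10],"gripper": -0.5},{"delta_pos": [2.5,-0.5,0],"turn": [0,0,-10],"gripper": -0.5},{"delta_pos": [2.5,-0.5,0],"turn": [0,0,-10],"gripper": -0.5},{"delta_pos": [2.5,-0.5,0],"turn": [0,0,-10],"gripper": -0.5},{"delta_pos": [2.5,-0.5,0],"turn": [0,0,-10],"gripper": -0.5},{"delta_pos": [2.5,-0.5,0],"turn": [0,0,-10],"gripper": -0.5},{"delta_pos": [2.5,-0.5,0],"turn": [0,0,-10],"gripper": -0.5}]'

```text
clock: 17.7
tool_pos: [0.4993, 0.3439, 0.1721]
eef_rot: [0.765, 0.644, 0.0, 0.0]
ft_force: [-0.3, 0.0, -0.6]
grip_width: 0.064
grasp_force: 0.0
```

```bash
python3 -c "
from bub import *
s=arm.get_state();print(s['clock'],s['tool_pos'],s['eef_rot'],s['ft_force'])
im=arm.snapshot('wrist');np.save('w5.npy',im);save('w5.png',im)
c=cam('wrist');h=cv2.cvtColor(im,cv2.COLOR_RGB2HSV);H,S,V=[h[...,i].astype(int) for i in range(3)]
for nm,m,z in (('green',(H>30)&(H<80)&(S>100)&(V>50),.093),('pad',(V<75)&(S<90),.095)):
    m=m.astype(np.uint8);m[330:]=0;k,l,st,ce=cv2.connectedComponentsWithStats(m)
    for i in range(1,k):
        if st[i,4]>80: print(nm,st[i],ce[i].round(1),onz(c,ce[i],z).round(4))
"
```

```text
17.7 [0.49925914 0.34388176 0.17214915] [7.65423921e-01 6.43526387e-01 7.28719539e-05 6.77688288e-05] [-0.34035286  0.00424236 -0.55712792]
green [273 154  17  40 671] [281.  173.2] [0.5071 0.3788 0.093 ]
green [273 195  17  30 269] [281.1 208.8] [0.5024 0.3513 0.093 ]
green [273 226  17  34 525] [280.6 242.1] [0.4973 0.3234 0.093 ]
pad [197  56  13  41  99] [200.7  68.4] [0.4662 0.4583 0.095 ]
pad [ 264  101   37   52 1779] [281.8 125.8] [0.5134 0.4125 0.095 ]
pad [271 158  22  99 491] [282.2 208.2] [0.5034 0.3522 0.095 ]
pad [  84  205  134  125 4616] [165.7 289.5] [0.3942 0.2978 0.095 ]
pad [ 266  257   31   40 1133] [281.  277.1] [0.4923 0.2929 0.095 ]
pad [ 341  259  154   71 3943] [397.4 309.7] [0.5862 0.244  0.095 ]
```

View pics/w5.png

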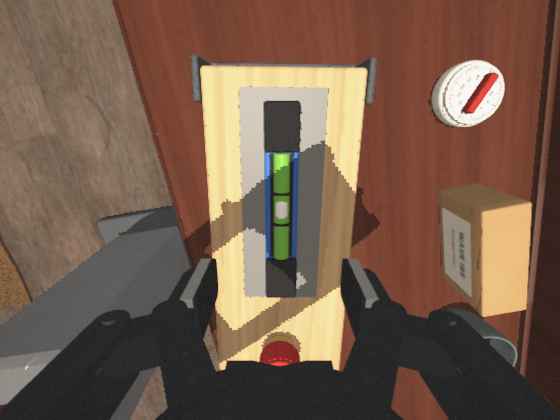

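The bubble at (281, 210) sits midway between the lines at rows 195 and 225. I'll measure it exactly and plan the press on the −y pad.

```bash
python3 -c "
from bub import *
im=np.load('w5.npy');c=cam('wrist');y=np.array([np.cos(np.radians(80)),np.sin(np.radians(80)),0])
for v in list(range(191,229)): print(v,im[v,278:285].mean(0).astype(int).tolist(),(onz(c,(281,v),.092)@y*1000).round(1),end='; ')
q0=[.5134,.4125];
s=arm.get_state();print(s['joint_pos'].round(2))
move([.4932,.2925,.12],80)
"
```

```text
191 [91, 135, 54] 447.2; 192 [86, 127, 50] 446.4; 193 [66, 93, 44] 445.6; 194 [36, 36, 36] 444.8; 195 [51, 67, 38] 444.0; 196 [81, 118, 50] 443.2; 197 [90, 135, 53] 442.4; 198 [91, 135, 54] 441.6; 199 [90, 135, 54] 440.8; 200 [91, 135, 55] 440.0; 201 [130, 150, 104] 439.2; 202 [187, 178, 163] 438.4; 203 [190, 180, 167] 437.5; 204 [190, 179, 167] 436.7; 205 [190, 179, 167] 435.9; 206 [189, 179, 166] 435.1; 207 [188, 178, 165] 434.3; 208 [189, 178, 165] 433.5; 209 [188, 177, 164] 432.6; 210 [188, 177, 165] 431.8; 211 [188, 177, 164] 431.0; 212 [187, 176, 164] 430.2; 213 [187, 177, 164] 429.3; 214 [188, 178, 164] 428.5; 215 [187, 177, 164] 427.7; 216 [185, 175, 163] 426.9; 217 [178, 170, 155] 426.0; 218 [151, 156, 126] 425.2; 219 [95, 136, 58] 424.3; 220 [91, 135, 54] 423.5; 221 [90, 134, 53] 422.7; 222 [90, 134, 53] 421.8; 223 [82, 121, 50] 421.0; 224 [48, 59, 35] 420.1; 225 [34, 34, 34] 419.3; 226 [58, 82, 40] 418.4; 227 [90, 134, 53] 417.6; 228 [91, 135, 54] 416.7; [ 0.47  0.22  1.64 -0.    1.28  0.65]
delta cm [-5.17  0.28  5.22] turn deg [ 0.  -0.   0.1]
```

The bubble is centred to about 0.1 mm. I'll shut the fingers and move over the −y pad.

carry_out --rows '[{"delta_pos": [-2.5,0.2,0],"turn": [0,0,0],"gripper": 1},{"delta_pos": [-5.1,0.4,0],"turn": [0,0,0],"gripper": 1},{"delta_pos": [-5.1,0.4,2],"turn": [0,0,0],"gripper": 1},{"delta_pos": [-5.1,0.4,4],"turn": [0,0,0],"gripper": 1},{"delta_pos": [-5.1,0.4,5.2],"turn": [0,0,0],"gripper": 1},{"delta_pos": [-5.1,0.4,5.2],"turn": [0,0,0],"gripper": 1},{"delta_pos": [-5.1,0.4,5.2],"turn": [0,0,0],"gripper": 1},{"delta_pos": [-5.1,0.4,5.2],"turn": [0,0,0],"gripper": 1}]'

```text
clock: 18.75
tool_pos: [0.495, 0.2934, 0.1209]
eef_rot: [0.765, 0.644, 0.001, 0.0]
ft_force: [0.3, -0.7, 0.2]
grip_width: -0.0001
grasp_force: 0.0
```

carry_out --rows '[{"delta_pos": [0,0,0.5],"turn": [0,0,0],"gripper": 1},{"delta_pos": [0,0,1],"turn": [0,0,0],"gripper": 1},{"delta_pos": [0,0,1.5],"turn": [0,0,0],"gripper": 1},{"delta_pos": [0,0,1.8],"turn": [0,0,0],"gripper": 1},{"delta_pos": [0,0,1.8],"turn": [0,0,0],"gripper": 1},{"delta_pos": [0,0,1.8],"turn": [0,0,0],"gripper": 1}]'

```text
clock: 19.5
tool_pos: [0.4946, 0.293, 0.1023]
eef_rot: [0.765, 0.644, 0.0, 0.0]
ft_force: [0.0, 0.2, 0.4]
grip_width: 0.0001
grasp_force: 0.0
```

carry_out --rows '[{"delta_pos": [0,0,0.2],"turn": [0,0,0],"gripper": 1},{"delta_pos": [0,0,0.4],"turn": [0,0,0],"gripper": 1},{"delta_pos": [0,0,0.4],"turn": [0,0,0],"gripper": 1},{"delta_pos": [0,0,0.4],"turn": [0,0,0],"gripper": 1}]'

```text
clock: 20.0
tool_pos: [0.4944, 0.293, 0.0981]
eef_rot: [0.765, 0.644, 0.0, 0.0]
ft_force: [0.6, -0.0, -0.2]
grip_width: -0.0002
grasp_force: 0.0
```

carry_out --rows '[{"delta_pos": [0,-0.2,0.1],"turn": [0,0,0],"gripper": 1},{"delta_pos": [0,-0.2,0.2],"turn": [0,0,0],"gripper": 1},{"delta_pos": [0,-0.2,0.2],"turn": [0,0,0],"gripper": 1},{"delta_pos": [0,-0.2,0.2],"turn": [0,0,0],"gripper": 1}]'

```text
clock: 20.5
tool_pos: [0.4925, 0.2933, 0.0961]
eef_rot: [0.765, 0.644, 0.0, 0.0]
ft_force: [-0.2, -0.5, 0.2]
grip_width: 0.0
grasp_force: 0.0
```

carry_out --rows '[{"delta_pos": [0,0,0.1],"turn": [0,0,0],"gripper": 1},{"delta_pos": [0,0,0.1],"turn": [0,0,0],"gripper": 1},{"delta_pos": [0,0,0.1],"turn": [0,0,0],"gripper": 1},{"delta_pos": [0,0,0.1],"turn": [0,0,0],"gripper": 1}]'

```text
clock: 21.0
tool_pos: [0.4925, 0.2933, 0.0952]
eef_rot: [0.765, 0.644, 0.0, 0.0]
ft_force: [-0.2, 0.3, -0.1]
grip_width: -0.0004
grasp_force: 0.1
```

carry_out --rows '[{"delta_pos": [0,0,0.1],"turn": [0,0,0],"gripper": 1},{"delta_pos": [0,0,0.1],"turn": [0,0,0],"gripper": 1},{"delta_pos": [0,0,0.1],"turn": [0,0,0],"gripper": 1},{"delta_pos": [0,0,0.1],"turn": [0,0,0],"gripper": 1}]'

```text
clock: 21.5
tool_pos: [0.4926, 0.2933, 0.0951]
eef_rot: [0.765, 0.644, 0.0, 0.0]
ft_force: [-2.6, -2.1, 6.3]
grip_width: -0.0001
grasp_force: 3.3
```

carry_out --rows '[{"delta_pos": [0,0,0.07],"turn": [0,0,0],"gripper": 1},{"delta_pos": [0,0,0.07],"turn": [0,0,0],"gripper": 1},{"delta_pos": [0,0,0.07],"turn": [0,0,0],"gripper": 1},{"delta_pos": [0,0,0.07],"turn": [0,0,0],"gripper": 1},{"delta_pos": [0,0,0.07],"turn": [0,0,0],"gripper": 1},{"delta_pos": [0,0,0.07],"turn": [0,0,0],"gripper": 1}]'

```text
clock: 22.25
tool_pos: [0.4926, 0.2933, 0.0951]
eef_rot: [0.765, 0.644, 0.0, 0.0]
ft_force: [-4.5, -2.8, 11.5]
grip_width: -0.0001
grasp_force: 5.5
```

```bash
python3 -c "
from h import *
s=arm.get_state();print(s['clock'],s['tool_pos'],s['ft_force'])
c=cam('wrist');im=arm.snapshot('wrist');np.save('w6.npy',im);a=arm.snapshot('scene')[170:280,210:360]
save('f.png',np.hstack([im[:,100:460],cv2.resize(a,(430,420),interpolation=cv2.INTER_CUBIC)]))"
```

```text
22.25 [0.49264392 0.29333947 0.09505458] [-4.5450668  -2.78380525 11.46224053]
```

View pics/f.png

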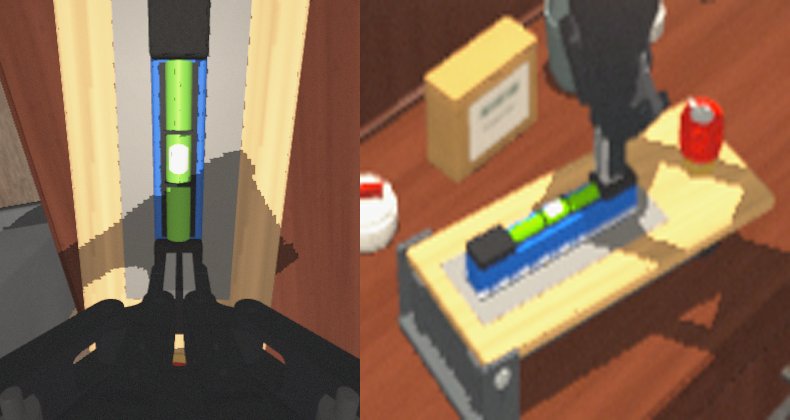

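The bubble at (178, 158) sits between the lines at rows 132 and 184. The fingertips press the −y pad with about 11.5 N, and the level is flat on the mat, so I'm handing in.

```bash
python3 -c "
from station import arm
print(arm.close_job())"
```

```text
the job is handed in; nothing more can be done
None
```

I handed the job in at about 22 s: the level lies flat on the mat, the knob is turned about 125° clockwise, the bubble is centred between the lines, and the fingertips press the level with about 11.5 N; no verdict was returned.

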